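# Pack a coffee capsule down the leaning tube

## Robot

A 6-joint arm with a two-finger parallel gripper is mounted at the origin on a cart in front of the work surface, level with it; the furniture and walls round the work are solid. World frame = base frame: x ahead of the robot, y to its left, z up, the work surface at z = 0. Lengths are in m, angles in rad, forces in N, time in s.
With the tool pointing down it reaches from about 0.375 to 0.975 m from the base axis. Payload 3.8 kg.
Tool frame: the origin (TCP) lies midway between the tips of the shut fingers; the grasp point (between the pads) lies 19 mm behind it; x points along the fingers, y is the direction in which the jaws open and shut, and the axes are right-handed (so a half turn about x gives the same grasp; the last joint's range is limited). The gripper opens to 88 mm and grips with 3 to 60 N. Pads are 18 mm wide; open, the fingers measure 123 mm over their backs; the gripper's body (75 mm by 187 mm) begins 45 mm behind the grasp point.
Start: joints at [1.259, 0.264, 1.604, -0, 1.274, -0.037], TCP at [0.183, 0.65, 0.239] pointing down, gripper open.
Joint ranges: [-2.63, 2.63], [-0.94, 2.18], [0.31, 2.57], [-1.31, 4.45], [0, 2.66], [-2.55, 2.55]. Speed limits (rad/s): [2.57, 2.57, 3.14, 3.14, 3.14, 3.14].

## Interface

Orientations are given as a rotation vector (axis times angle).
In Python, from cell import manip, inverse_kinematics, cams, order gives the robot as it stands. Calls block until the motion is done:
- manip.move_pose(position, orientation): joint-space move of the TCP to a pose.
- manip.move_linear(position, rate=0.15, rot=None): straight line of the TCP; rot=None keeps the orientation; rate is the mean speed in m/s.
- manip.set_joints(angles): joint-space move.
- manip.set_gripper(opening, force=None): finger opening in m; force is the grip in N (None keeps the last); returns when the fingers have stopped.
- manip.dwell(seconds).
- inverse_kinematics(position, orientation): joint angles nearest the present ones, or None.
- manip.state(): the state.
- cams.capture(name): name is "side" or "top" or "wrist"; returns a dict with "image" (480x640x3 uint8, blue, green, red), "z_map" (480x640 float32, m along the optical axis (not along the pixel's ray), 0 where there is no reading), "intrinsics" (3x3 intrinsics, pixels), "k1" (the pictures are not rectified: a ray, as slopes to the right and down, at radius r is drawn at 1 + k1 r^2 times it, then the intrinsics apply), "position" and "orientation" of the camera in the world; the wrist camera has in their place "T_tool_cam" (4x4, takes a point from camera to tool coordinates, whose origin is the TCP and whose axes are the tool frame's). Camera axes: x right, y down, z forward; pixel columns grow to the right and rows downward; lengths in m; the calibration is good to about 2 mm. A picture is of the moment at which its call begins: read the wrist's pose just before it.
A pose or a line that the arm cannot do raises manip.IKError and nothing moves.
- order.close_job(): hands the job in, once; it reports no verdict.
The state is a dict: "clock": time; "joint_pos": joint angles; "joint_velocities": joint speeds; "tau": joint torques, N m; "tool_pos": TCP position; "tcp_rot": TCP orientation; "contact_force": force on the tool from outside, world axes, zero at the start; "moment": the same for the moment, N m; "gripper_width": finger opening in m.
Only numpy, scipy, OpenCV 4.12 (cv2) and the standard library are available. Lean on these libraries where they do the work, as an engineer would, in place of code of your own. Each camera call takes 0.05 s, during which the arm holds its last target.

## Task

Load the loose coffee capsule into the mouth of the leaning tube, on top of the one that is stuck part-way down, then use the pusher to pack both down until they bottom out, and press firmly (about 15 N) for a moment. Stand the pusher upright back on its rubber rest when done, and do not knock over the jar or the tin.

Things in the scene. Friction and masses are not known exactly. Their poses are not given: they have to be found in the camera images.
- tube: Round clear plastic tube, fixed, leaning 0.56 rad (32 degrees) from vertical, open mouth towards the robot. Origin: centre of its inner floor, 42 mm above the worktop. z runs up the middle of the tube to the mouth; y is level, square to the plane of the lean. Inner diameter 50 mm; the last 10 mm flare to 66 mm at the mouth rim (73 mm outside), 195 mm from the floor.
- mouth (a point): Centre of the tube's mouth, in the plane of its rim, about 207 mm above the worktop.
- stuck (a joint): How far (m) the stuck capsule has been pushed down the tube: it starts between 0 and 0.020 and bottoms out at 0.045. It slides stiffly, at about 7 N, stays where it is left and does not turn.
- stuck_top (a point): Centre of the top face of the stuck capsule, which is like the loose one (60 mm long). It is 105 mm from the tube's floor at joint 0 and 60 mm when bottomed out.
- capsule: Loose aluminium coffee capsule, a plain round can 43 mm in diameter and 60 mm long, about 60 g, standing upright on the worktop. Origin: centre of its underside, z up its axis. Let go in the tube's mouth, it slides down by its own weight or with a push.
- pusher: Long-handled pusher, 187 mm tall, 250 g, upright on the rubber rest. Origin: centre of its flat steel foot's underside, z up its axis. Foot 41 mm in diameter, 13 mm thick, then a 16 mm rod, a 37 mm steel collar 117 to 123 mm up, above it a dark wooden handle 27 to 31 mm in diameter from 123 to 187 mm up: hold it there, fingertips just above the collar.
- rest: Round flat black rubber rest, 90 mm in diameter, 5 mm thick, fixed to the worktop. Origin: centre of its underside.
- spread_jar: Bystander: jar with a black lid, 59 mm in diameter, 91 mm tall, standing between the loose capsule and the pusher. Origin: centre of its underside.
- coffee_tin: Bystander: round black tin, 79 mm in diameter, 113 mm tall, left of the tube. Origin: centre of its underside.
- stand: The tube's fixed steel foot, 160 x 100 mm, 12 mm thick, with two thin struts beside the tube up to 125 mm high. Origin: centre of its underside; the tube leans towards its -x.
There are look-alikes about, which are no part of the job. What is shaped like the pusher but purple is not meant.

How it is judged:
On the way, in this order (a step that is already met when the one before it is completed fails the run):
1. the loose capsule is inside the tube, its underside less than 125 mm from the tube's floor (z of capsule in the frame of tube between 0.04 and 0.125 m and x of capsule in the frame of tube between -0.009 and 0.009 m and y of capsule in the frame of tube between -0.009 and 0.009 m), for 0.1 s.
2. the pusher presses on the loose capsule with more than 9 N while both capsules are bottomed out (contact force between pusher and capsule above 9 N and value of joint stuck above 0.042 m and z of capsule in the frame of tube below 0.066 m), for 0.2 s.
At the end, for the whole second after the job is handed in: The stuck capsule is within 3 mm of the bottom of its travel, the other lies on it in the tube (its underside less than 67 mm from the tube's floor), and the pusher stands still and upright on the rubber rest, its foot's centre within 30 mm of the rest's centre (value of joint stuck above 0.042 m and z of capsule in the frame of tube between 0.05 and 0.067 m and angle between the z axis of capsule and the z axis of tube, either way round below 0.2 rad and horizontal distance between pusher and rest below 0.03 m and angle between pusher's own z axis and vertical below 0.1 rad and height (world z) of pusher below 0.012 m and linear speed of pusher below 0.02 m/s); the robot touches nothing.
It fails at once if a bystander (the jar or the tin) is knocked over (angle between any of spread_jar, coffee_tin's own z axis and vertical above 0.6 rad).
It also fails if it takes over 67 s, if anything falls off the work surface, if the arm or the gripper's body presses on something with over 40 N, if the wrist force passes 120 N, or if a joint passes its speed limit or range.

## Working session

There is one attempt and no reset: what is moved stays moved. The work goes in short steps, each a Python script; the robot and the scene stay as the last script left them, time stands still between calls to the robot, and variables do not carry over. Pictures are saved under pics/ and viewed, and the job is handed in when it is done.

```bash
ls -la; mkdir -p pics
python3 - <<'E'
from cell import manip, cams
import cv2
print(manip.state()["clock"])
for n in ("side","top","wrist"):
    c=cams.capture(n)
    cv2.imwrite(f"pics/{n}0.png",c["image"])
    print(n,{k:v for k,v in c.items() if k not in("image","z_map")})
E
```

```text
total 12
drwxr-xr-x  3 agent agent 4096 Dec  6 13:05 .
drwxr-xr-x 23 root  root  4096 Dec  6 13:05 ..
drwxr-xr-x  2 agent agent 4096 Dec  6 13:05 pics
0.0
side {'intrinsics': array([[494.29799954,   0.        , 317.06941378],
       [  0.        , 494.29799954, 239.40647028],
       [  0.        ,   0.        ,   1.        ]]), 'k1': -0.11727468738893333, 'position': array([ 0.42858222, -0.65581039,  0.88908276]), 'orientation': array([-2.30657337,  0.10646784, -0.05860147])}
top {'intrinsics': array([[624.75801104,   0.        , 315.36642121],
       [  0.        , 624.75801104, 240.90068874],
       [  0.        ,   0.        ,   1.        ]]), 'k1': -0.026617198022992165, 'position': array([0.43896767, 0.17281346, 1.62787813]), 'orientation': array([-2.19167415,  2.19826583, -0.07969794])}
wrist {'intrinsics': array([[357.6881457 ,   0.        , 323.51205078],
       [  0.        , 357.6881457 , 242.68826045],
       [  0.        ,   0.        ,   1.        ]]), 'k1': -0.07417933518677258, 'T_tool_cam': array([[ 8.56111270e-04, -2.97516524e-01,  9.54716285e-01,
        -1.46086587e-01],
       [ 9.99998637e-01,  1.60242646e-03, -3.97355487e-04,
         7.42286295e-04],
       [-1.41164281e-03,  9.54715324e-01,  2.97517490e-01,
        -7.62336460e-02],
       [ 0.00000000e+00,  0.00000000e+00,  0.00000000e+00,
         1.00000000e+00]])}
```

View pics/side0.png

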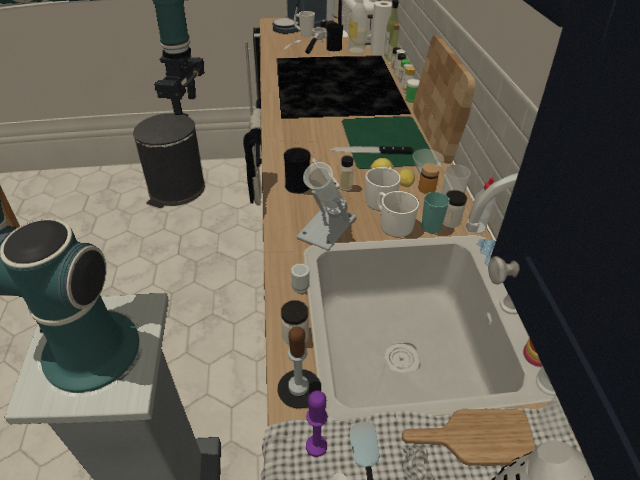

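View pics/top0.png

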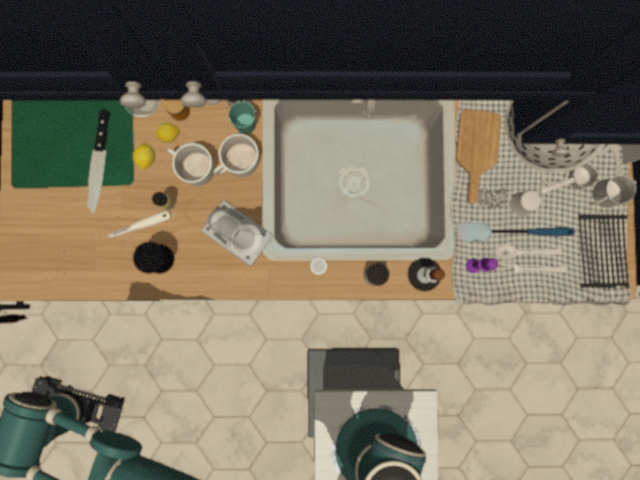

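View pics/wrist0.png

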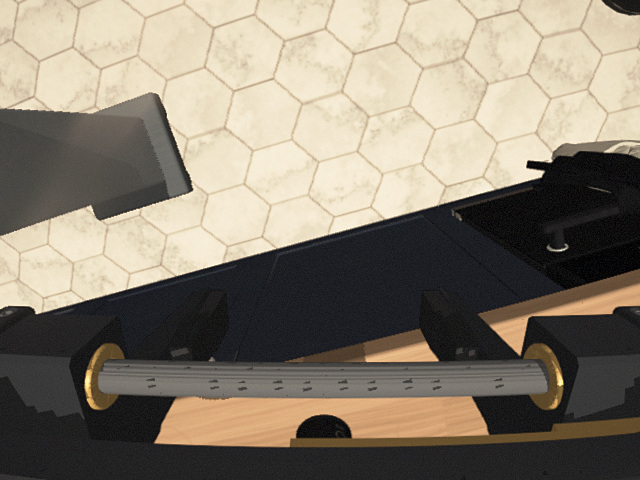

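The top view has the white capsule at (319,266), the jar at (377,273), the wooden-handled pusher on the black rest at (426,274), the tube and stand at (237,232) and the black tin at (153,257). In the side view these are (300,277), (294,325), (298,360), (325,200) and (297,170). The look-alike is the purple pusher at top (482,265), side (316,425). I'm ruling it out because it is purple and lies on the cloth, not on the rest.

```bash
cat > h.py <<'E'
import numpy as np, cv2
from scipy.spatial.transform import Rotation as R
from scipy.optimize import least_squares
def campose(c,st=None):
    if "position" in c: return R.from_rotvec(c["orientation"]).as_matrix(), np.array(c["position"])
    Rt=R.from_rotvec(st["tcp_rot"]).as_matrix(); T=c["T_tool_cam"]
    return Rt@T[:3,:3], Rt@T[:3,3]+np.array(st["tool_pos"])
def dist(c): return np.array([c["k1"],0,0,0,0.])
def rays(c,uv):
    p=cv2.undistortPoints(np.array(uv,float).reshape(-1,1,2),c["intrinsics"],dist(c))[:,0]
    return np.c_[p,np.ones(len(p))]
def proj(c,P,st=None):
    Rc,t=campose(c,st); q=(np.asarray(P,float).reshape(-1,3)-t)@Rc
    return cv2.projectPoints(q,np.zeros(3),np.zeros(3),c["intrinsics"],dist(c))[0][:,0]
def cloud(c,box,st=None):
    u0,v0,u1,v1=box; v,u=np.mgrid[v0:v1,u0:u1]; uv=np.c_[u.ravel(),v.ravel()]
    z=c["z_map"][v0:v1,u0:u1].ravel(); m=z>0
    Rc,t=campose(c,st)
    return (rays(c,uv[m])*z[m][:,None])@Rc.T+t, uv[m]
def on_plane(c,uv,h,st=None):
    Rc,t=campose(c,st); d=rays(c,uv)@Rc.T
    return t+d*((h-t[2])/d[:,2])[:,None]
def tri(obs): # [(c,uv,st)]
    A=np.zeros((3,3));b=np.zeros(3)
    for c,uv,st in obs:
        Rc,t=campose(c,st); d=(rays(c,[uv])@Rc.T)[0]; d/=np.linalg.norm(d); M=np.eye(3)-np.outer(d,d); A+=M;b+=M@t
    X=np.linalg.solve(A,b); return X,[float(np.hypot(*(proj(c,X,st)[0]-uv))) for c,uv,st in obs]
E
python3 - <<'E'
import pickle
from cell import cams
import cv2
d={n:cams.capture(n) for n in("side","top")}
pickle.dump(d,open("d0.pkl","wb"))
def crop(n,b,k,f):
    u0,v0,u1,v1=b
    cv2.imwrite(f,cv2.resize(d[n]["image"][v0:v1,u0:u1],None,fx=k,fy=k,interpolation=cv2.INTER_CUBIC))
crop("side",(270,140,370,260),5,"pics/s_tube.png")
crop("side",(260,255,345,415),3.75,"pics/s_push.png")
crop("top",(190,190,290,270),7,"pics/t_tube.png")
crop("top",(300,240,460,300),5,"pics/t_push.png")
E
```

```text
(no output)
```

View pics/s_tube.png

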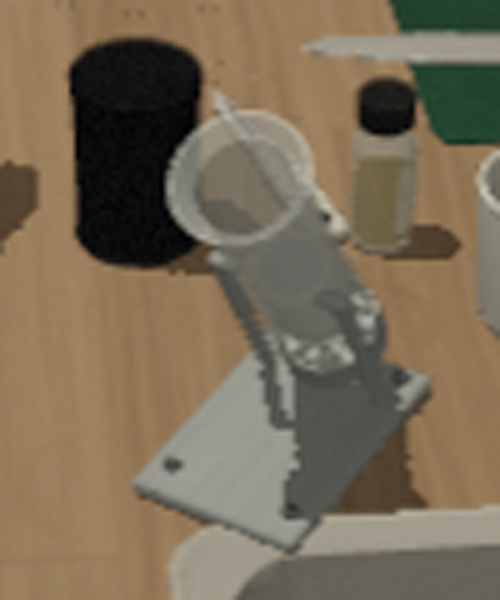

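View pics/s_push.png

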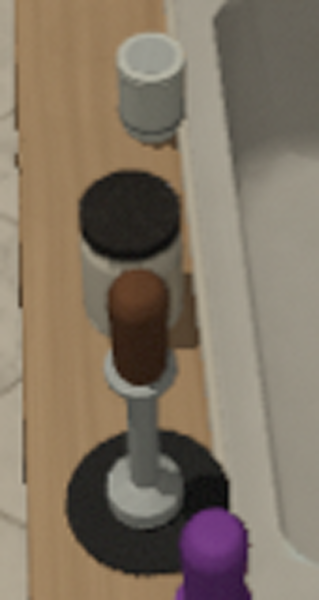

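View pics/t_tube.png

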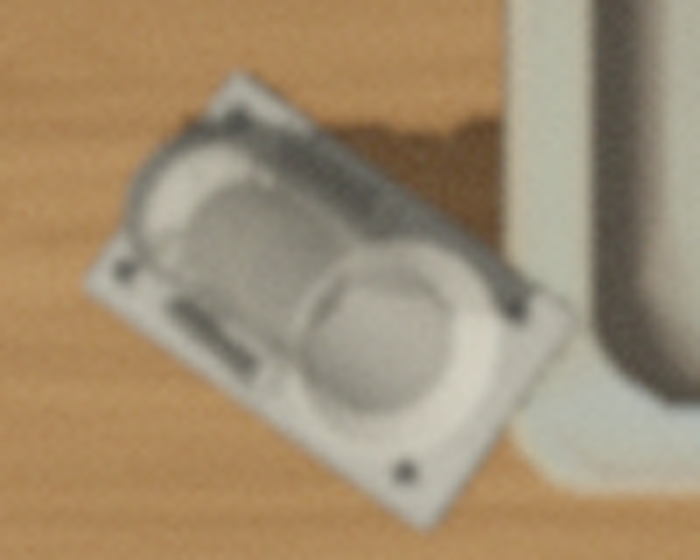

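View pics/t_push.png

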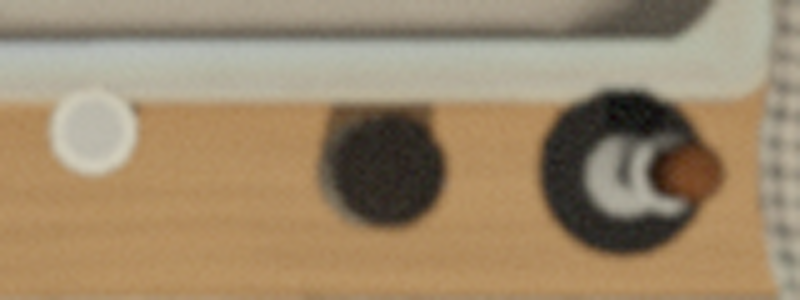

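Run:
```python
import pickle; from h import *
d=pickle.load(open("d0.pkl","rb"));t,s=d["top"],d["side"]
np.set_printoptions(precision=4,suppress=True)
for n,a,b in [("cap_top",(318.6,266.4),(300.5,269.9)),("rest",(425,274.4),(299.5,389.1)),("jar",(377.6,274),(294.7,311.8)),("tin",(153,257),(297,154.4)),("mouth",(246.9,238.3),(318,175.8)),("foot_top",(423.3,275.2),(298.5,384.3)),("handle_top",(438.5,273.8),(297,331))]:
    print(n,*tri([(t,a,None),(s,b,None)]))
cr=np.array([(240,70),(88,283),(430,530),(580,310)])/7+[190,190]
P=on_plane(t,cr,0.012);print(P,P.mean(0));print(np.linalg.norm(np.roll(P,-1,0)-P,axis=1))
for n,(u,v) in [("cap",(319,266)),("tin",(145,257)),("jar",(377,274)),("handle",(437,273)),("rest",(416,264))]:
    X,_=cloud(t,(u-2,v-2,u+3,v+3));print(n,np.median(X,0))
X,_=cloud(t,(300,285,400,295));print("floor z",np.median(X[:,2]))
```

```text
cap_top [0.4731 0.1482 0.0616] [0.37072244769340895, 0.39832284429800996]
rest [ 0.4514 -0.1296  0.0036] [0.12216843307306822, 0.15783261956291772]
jar [0.4522 0.0032 0.087 ] [0.11047233027196583, 0.13081670292082995]
tin [0.494  0.548  0.1223] [0.2963626479096451, 0.24979559902810067]
mouth [0.5316 0.3135 0.209 ] [0.8020782442275823, 0.7633835549598481]
foot_top [ 0.4496 -0.1236  0.0121] [0.009665415800203631, 0.012446314737624467]
handle_top [ 0.4508 -0.1259  0.1912] [0.2949994429588781, 0.3883207319093059]
[[0.6465 0.3921 0.012 ]
 [0.5673 0.4478 0.012 ]
 [0.4756 0.321  0.012 ]
 [0.5568 0.2657 0.012 ]] [0.5615 0.3566 0.012 ]
[0.0969 0.1566 0.0983 0.1549]
cap [0.4733 0.1472 0.0597]
tin [0.495  0.5691 0.1129]
jar [0.4524 0.005  0.0916]
handle [ 0.4534 -0.1222  0.1915]
rest [ 0.4789 -0.1065  0.0043]
floor z 0.0003989819278754636
```

Measured heights match the text: capsule top 61 mm, jar 87–92 mm, mouth 209 mm, handle top 191 mm. Next I check arm configurations for the grasps and the insertion.

```bash
cat >> h.py <<'E'
def rotv(xax,yhint):
    x=np.array(xax,float);x/=np.linalg.norm(x);y=np.array(yhint,float);y-=x*(x@y);y/=np.linalg.norm(y)
    return R.from_matrix(np.c_[x,y,np.cross(x,y)]).as_rotvec()
def down(yaw): return rotv([0,0,-1],[np.cos(yaw),np.sin(yaw),0])
def tubeax(az): 
    return np.array([np.sin(.56)*np.cos(az),np.sin(.56)*np.sin(az),np.cos(.56)])
AZ=np.arctan2(-.813,-.5825); MOUTH=np.array([.5316,.3135,.207])
def tilt(az,phi): # phi: jaw direction about tube axis from level y
    zt=tubeax(az); yl=np.array([-np.sin(az),np.cos(az),0]); xl=np.cross(yl,zt)
    return rotv(-zt,np.cos(phi)*yl+np.sin(phi)*xl)
E
python3 - <<'E'
from h import *; from cell import inverse_kinematics as ik, manip
np.set_printoptions(precision=2,suppress=True)
zt=tubeax(AZ);print(zt, MOUTH-.195*zt)
for k in range(0,12):
    a=k*np.pi/6-np.pi
    r=[ik(p,down(a)) for p in ([.473,.148,.25],[.473,.148,.033],[.451,-.1258,.25])]
    q=[ik(MOUTH+zt*h,tilt(AZ,a)) for h in (.13,.005,.07)]
    print(round(np.degrees(a)),[None if v is None else np.array(v) for v in r[:1]+r[2:]],"|",[None if v is None else np.array(v) for v in q])
E
```

```text
[-0.31 -0.43  0.85] [0.59 0.4  0.04]
-180 [None, None] | [array([ 0.22, -0.29,  2.11,  0.45,  0.95, -2.5 ]), array([ 0.31, -0.09,  2.14,  0.52,  0.69, -2.54]), array([ 0.27, -0.2 ,  2.13,  0.48,  0.82, -2.51])]
-150 [None, array([-0.33, -0.14,  2.01, -0.  ,  1.27,  2.29])] | [array([ 0.22, -0.29,  2.11,  0.45,  0.95, -1.98]), array([ 0.31, -0.09,  2.14,  0.52,  0.69, -2.02]), array([ 0.27, -0.2 ,  2.13,  0.48,  0.82, -1.99])]
-120 [array([ 0.25, -0.09,  1.96,  0.  ,  1.27,  2.35]), array([-0.33, -0.14,  2.01,  0.  ,  1.27,  1.77])] | [array([ 0.22, -0.29,  2.11,  0.45,  0.95, -1.45]), array([ 0.31, -0.09,  2.14,  0.52,  0.69, -1.49]), array([ 0.27, -0.2 ,  2.13,  0.48,  0.82, -1.46])]
-90 [array([ 0.25, -0.09,  1.96, -0.  ,  1.27,  1.82]), array([-0.33, -0.14,  2.01, -0.  ,  1.27,  1.25])] | [array([ 0.22, -0.29,  2.11,  0.45,  0.95, -0.93]), array([ 0.31, -0.09,  2.14,  0.52,  0.69, -0.97]), array([ 0.27, -0.2 ,  2.13,  0.48,  0.82, -0.94])]
-60 [array([ 0.25, -0.09,  1.96, -0.  ,  1.27,  1.3 ]), array([-0.33, -0.14,  2.01, -0.  ,  1.27,  0.72])] | [array([ 0.22, -0.29,  2.11,  0.45
[... 940 characters left out ...]
.  ,  1.27, -0.79]), array([-0.33, -0.14,  2.01, -0.  ,  1.27, -1.37])] | [array([ 0.22, -0.29,  2.11,  0.45,  0.95,  1.69]), array([ 0.31, -0.09,  2.14,  0.52,  0.69,  1.65]), array([ 0.27, -0.2 ,  2.13,  0.48,  0.82,  1.68])]
90 [array([ 0.25, -0.09,  1.96, -0.  ,  1.27, -1.32]), array([-0.33, -0.14,  2.01,  0.  ,  1.27, -1.9 ])] | [array([ 0.22, -0.29,  2.11,  0.45,  0.95,  2.21]), array([ 0.31, -0.09,  2.14,  0.52,  0.69,  2.17]), array([ 0.27, -0.2 ,  2.13,  0.48,  0.82,  2.2 ])]
120 [array([ 0.25, -0.09,  1.96,  0.  ,  1.27, -1.84]), array([-0.33, -0.14,  2.01,  0.  ,  1.27, -2.42])] | [None, None, None]
150 [array([ 0.25, -0.09,  1.96, -0.  ,  1.27, -2.37]), None] | [None, None, None]
```

```bash
cat > look1.py <<'E'
from h import *; from cell import manip, cams; import pickle
zt=tubeax(AZ); ph=-np.pi/6
manip.move_pose(MOUTH+zt*.15,tilt(AZ,ph))
st=manip.state(); c=cams.capture("wrist"); pickle.dump((c,st),open("w1.pkl","wb"))
cv2.imwrite("pics/w_mouth.png",c["image"]); print(st["clock"],st["tool_pos"],st["contact_force"])
F=MOUTH-.195*zt
for hh in (195,185,105,85,0): print(hh,proj(c,F+zt*hh/1e3,st))
E
python3 look1.py
```

```text
2.1083 [0.48510216 0.24933032 0.33407374] [-0.20492138 -1.00445181  0.313552  ]
195 [[322.91739659 227.09759837]]
185 [[322.93650181 224.20628363]]
105 [[323.05580258 206.17492317]]
85 [[323.07868662 202.72075222]]
0 [[323.15607999 191.04973058]]
```

View pics/w_mouth.png

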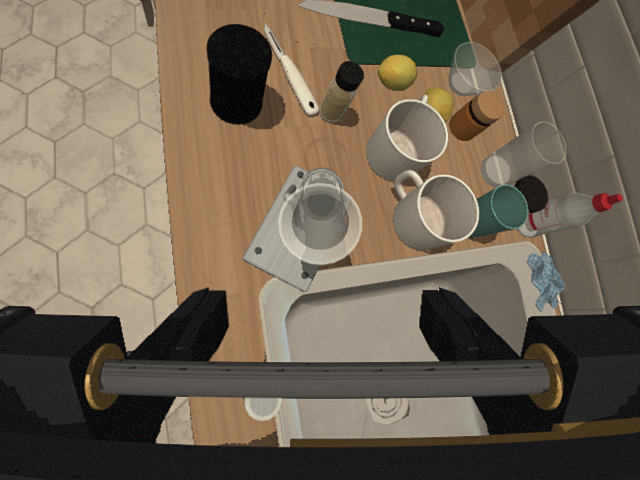

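The wrist view shows the mouth ring at about (321,224). Now I overlay the predicted tube model on a crop to check it.

```bash
cat > ov.py <<'E'
from h import *; import pickle,sys
def overlay(c,st,box,k,f,M=MOUTH,az=AZ,extra=()):
    zt=tubeax(az);F=M-.195*zt; yl=np.array([-np.sin(az),np.cos(az),0]); xl=np.cross(yl,zt)
    im=cv2.resize(c["image"][box[1]:box[3],box[0]:box[2]],None,fx=k,fy=k,interpolation=cv2.INTER_CUBIC); raw=im.copy()
    a=np.linspace(0,2*np.pi,73)
    for h,r,col in [(195,36.5,(0,0,255)),(185,25,(0,255,0)),(0,25,(255,0,255))]+list(extra):
        p=proj(c,F+zt*h/1e3+r/1e3*(np.cos(a)[:,None]*xl+np.sin(a)[:,None]*yl),st)
        cv2.polylines(im,[np.int32((p-[box[0],box[1]]+.5)*k)],True,col,1,cv2.LINE_AA)
    cv2.imwrite(f,np.hstack([raw,im]))
E
python3 - <<'E'
from ov import *
c,st=pickle.load(open("w1.pkl","rb"))
overlay(c,st,(270,160,370,270),4,"pics/ov1.png")
d=pickle.load(open("d0.pkl","rb"))
overlay(d["side"],None,(290,150,370,240),5,"pics/ov2.png")
overlay(d["top"],None,(200,195,280,260),5,"pics/ov3.png")
E
```

```text
(no output)
```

View pics/ov1.png

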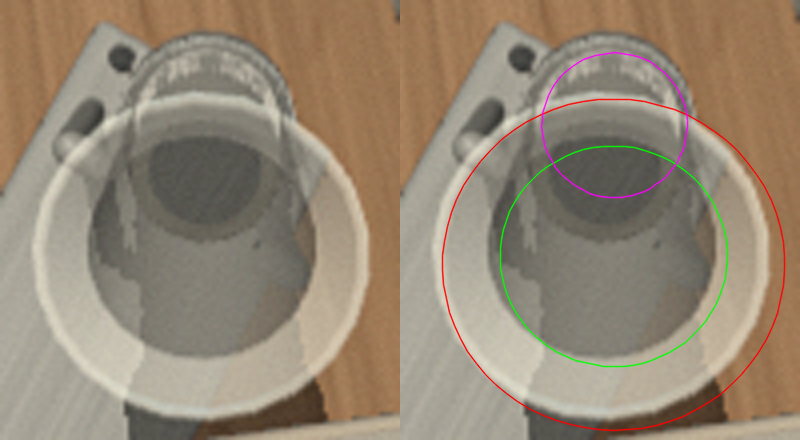

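View pics/ov2.png

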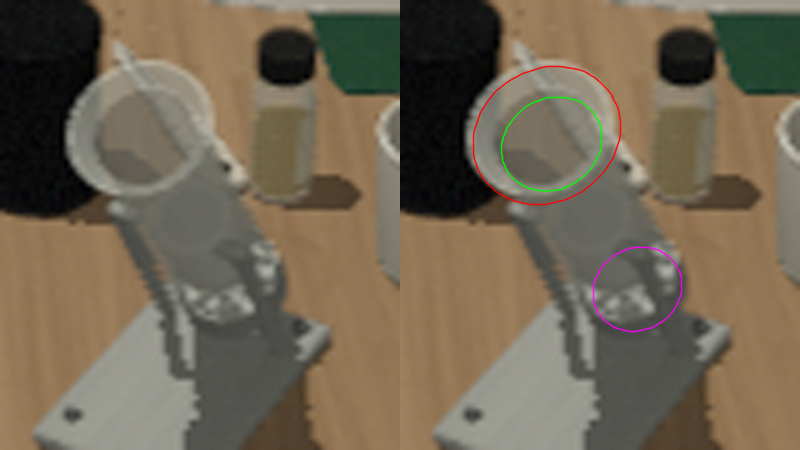

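View pics/ov3.png

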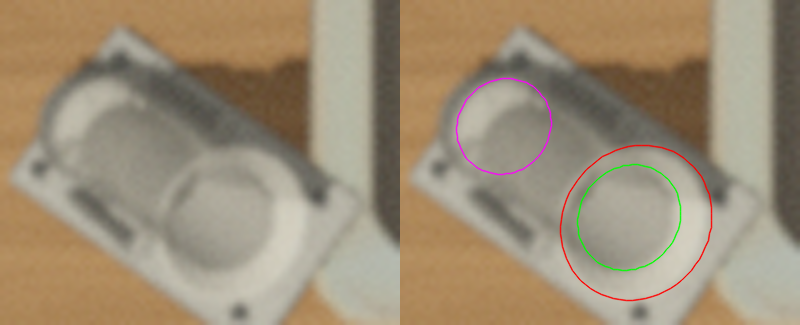

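Run:
```python
from ov import *
c,st=pickle.load(open("w1.pkl","rb"));d=pickle.load(open("d0.pkl","rb"));t,s=d["top"],d["side"]
zt=tubeax(AZ)
o={"w":(c,(319.9,223.5),st),"s":(s,(317.5,175),None),"t":(t,(246.5,239.2),None)}
for k in ("wst","ws","wt","st"): print(k,*tri([o[x] for x in k]))
print("w plane .207",on_plane(c,[(319.9,223.5)],.207,st)," ring", on_plane(c,[(320,220.9)],.207-.00847,st)+.01*zt)
M=on_plane(c,[(319.9,223.5)],.207,st)[0]
overlay(c,st,(270,160,370,270),4,"pics/ov4.png",M=M,extra=[(105,21.5,(255,255,0)),(85,21.5,(255,0,0)),(-3,28,(255,0,255))])
```

```text
wst [0.52956189 0.31530569 0.20991577] [1.622790063023912, 0.3399416433201997, 0.9182322582249148]
ws [0.52880683 0.31638765 0.20931691] [0.07145047326600587, 0.025280742211225577]
wt [0.53107188 0.31619177 0.20377987] [1.765414647512081, 0.6694005682362376]
st [0.52995297 0.31418058 0.21090472] [0.5503509165505276, 0.5786534019742495]
w plane .207 [[0.5294515  0.31687851 0.207     ]]  ring [[0.5294141  0.31671526 0.20700255]]
```

View pics/ov4.png

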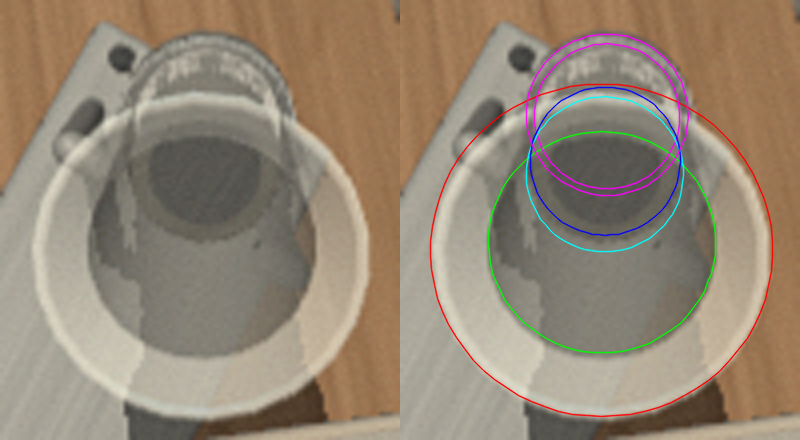

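The refined mouth fits the wrist image to within a pixel: (0.5295, 0.3162, 0.207). Next is the capsule.

```bash
echo 'MOUTH=np.array([.5295,.3162,.2075])' >> h.py
python3 - <<'E'
from h import *; from cell import manip, cams; import pickle
yaw=np.radians(0)
manip.move_pose([.473,.110,.22],down(yaw))
st=manip.state(); c=cams.capture("wrist"); pickle.dump((c,st),open("w2.pkl","wb"))
manip.move_pose([.473,.14,.16],down(yaw))
st2=manip.state(); c2=cams.capture("wrist"); pickle.dump((c2,st2),open("w3.pkl","wb"))
cv2.imwrite("pics/w2.png",c["image"]);cv2.imwrite("pics/w3.png",c2["image"])
print(st2["clock"],proj(c,[.473,.148,.06],st),proj(c2,[.473,.148,.06],st2))
E
```

```text
3.3083 [[321.88179608 181.50482664]] [[323.41808304 233.12059079]]
```

View pics/w2.png

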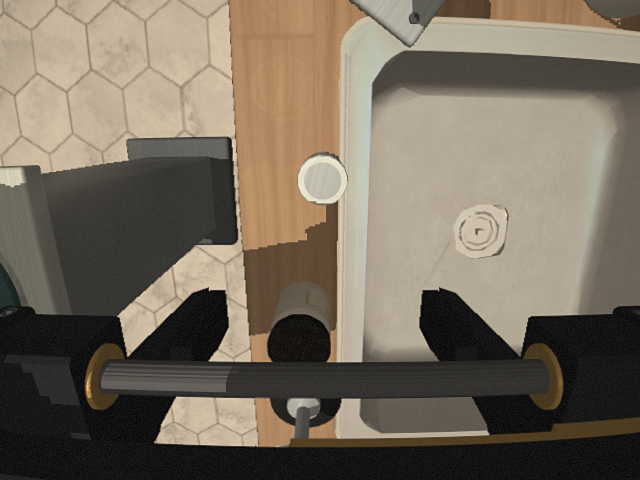

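View pics/w3.png

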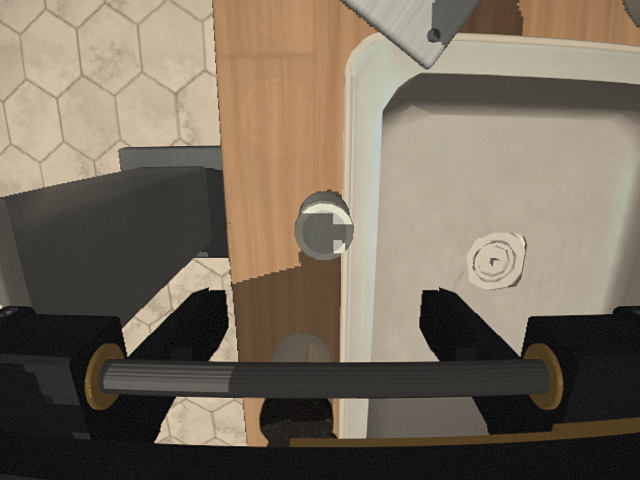

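Run:
```python
from h import *
a=cv2.imread("pics/w2.png")[145:215,285:360];b=cv2.imread("pics/w3.png")[185:265,285:365]
a=cv2.resize(a,(375,350),interpolation=cv2.INTER_CUBIC);b=cv2.resize(b,(400,400),interpolation=cv2.INTER_CUBIC)
o=np.zeros((400,780,3),np.uint8);o[:350,:375]=a;o[:,380:]=b;cv2.imwrite("pics/capc.png",o)
```

```text
(no output)
```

View pics/capc.png

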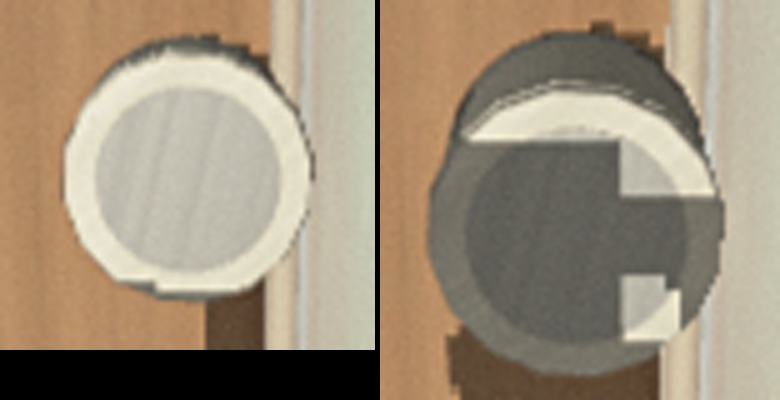

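Run:
```python
from h import *; from cell import manip; import pickle
c,st=pickle.load(open("w2.pkl","rb"));c2,st2=pickle.load(open("w3.pkl","rb"))
X,e=tri([(c,(322.1,180.1),st),(c2,(323.8,231.5),st2)]);print(X,e)
P=on_plane(c,[(322.1,180.1)],.06,st)[0];P2=on_plane(c2,[(323.8,231.5)],.06,st2)[0];print(P,P2)
p=(P+P2)/2; assert abs(p[0]-.473)<.006 and abs(p[1]-.148)<.006
manip.move_linear([p[0],p[1],.11],rate=.15)
manip.move_linear([p[0],p[1],.034],rate=.08)
print(manip.state()["contact_force"])
manip.set_gripper(.035,20)
s=manip.state();print(s["gripper_width"],s["contact_force"],s["tool_pos"],s["clock"])
manip.move_linear([p[0],p[1],.20],rate=.15)
s=manip.state();print(s["gripper_width"],s["contact_force"],s["clock"])
```

```text
[0.47322719 0.149192   0.05996396] [0.049423422147696516, 0.058960518007650634]
[0.47318515 0.14919543 0.06      ] [0.47326921 0.14920316 0.06      ]
[-0.85124633 -0.52609135  0.58505009]
0.042436909719135094 [-1.1340747  -0.31798991  0.80130087] [0.47310859 0.14918272 0.03402303] 5.7083
0.041952652052750075 [-0.04436103 -0.06888678 -0.7796478 ] 6.9667
```

Run:
```python
from h import *; from cell import manip,cams; import pickle
zt=tubeax(AZ); ph=-np.pi/6
manip.move_pose(MOUTH+zt*.10,tilt(AZ,ph))
s=manip.state();f0=np.array(s["contact_force"]);print(s["gripper_width"],s["clock"])
c=cams.capture("wrist");pickle.dump((c,s),open("w4.pkl","wb"));cv2.imwrite("pics/w4.png",c["image"][150:400,180:460])
c=cams.capture("side");cv2.imwrite("pics/s4.png",cv2.resize(c["image"][90:270,250:390],None,fx=3.5,fy=3.3))
```

```text
0.04216826505198791 7.6083
```

View pics/w4.png

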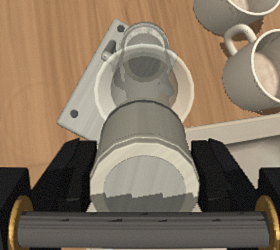

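View pics/s4.png

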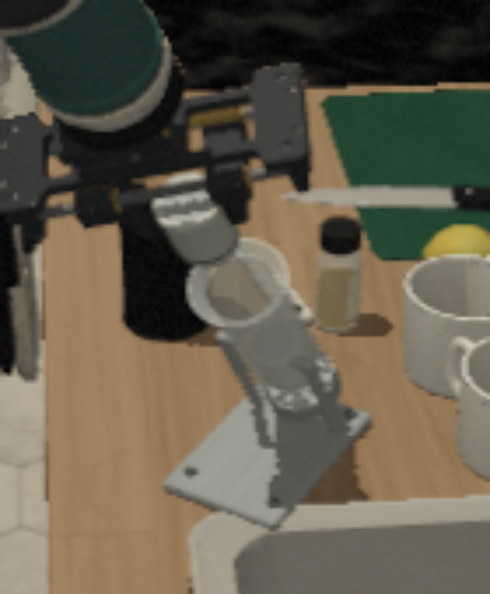

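The capsule is held squarely and lined up with the tube axis. I'll insert it in steps while watching the force.

Run:
```python
from h import *; from cell import manip,cams; import pickle
zt=tubeax(AZ)
f0=np.array(manip.state()["contact_force"])
for h in (.036,.026,.016,.006):
    manip.move_linear(MOUTH+zt*h,rate=.06)
    s=manip.state();f=np.array(s["contact_force"])-f0
    print(h,f.round(2),s["gripper_width"])
    if np.linalg.norm(f)>12: print("stop");break
else:
    manip.set_gripper(.06); manip.dwell(.3)
    manip.move_linear(MOUTH+zt*.12,rate=.15)
s=manip.state();print(s["clock"])
c=cams.capture("wrist");pickle.dump((c,s),open("w5.pkl","wb"));cv2.imwrite("pics/w5.png",c["image"])
```

```text
0.036 [ 0.7  -0.5  -1.12] 0.04213584954174032
0.026 [ 0.08 -0.43 -0.42] 0.04280435670527024
0.016 [ 0.58 -1.18  0.09] 0.04238348552184424
0.006 [ 0.97 -0.31  0.42] 0.04214311024525241
11.5333
```

View pics/w5.png

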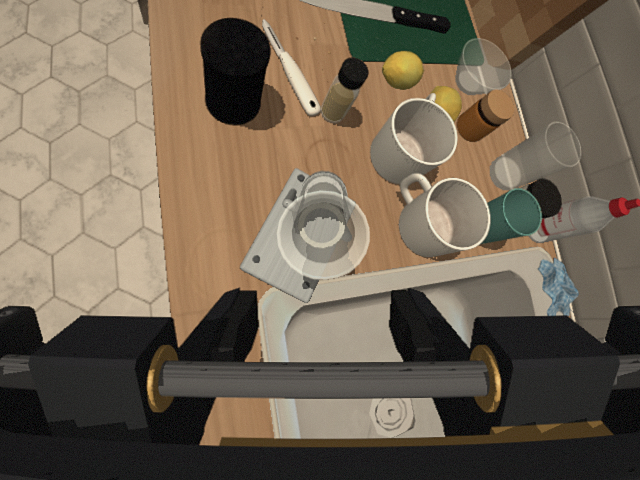

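Run:
```python
from ov import *
c,st=pickle.load(open("w5.pkl","rb"))
overlay(c,st,(270,160,370,285),4,"pics/ov5.png",M=MOUTH,extra=[(165,21.5,(255,255,0)),(150,21.5,(255,0,0))])
```

```text
(no output)
```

View pics/ov5.png

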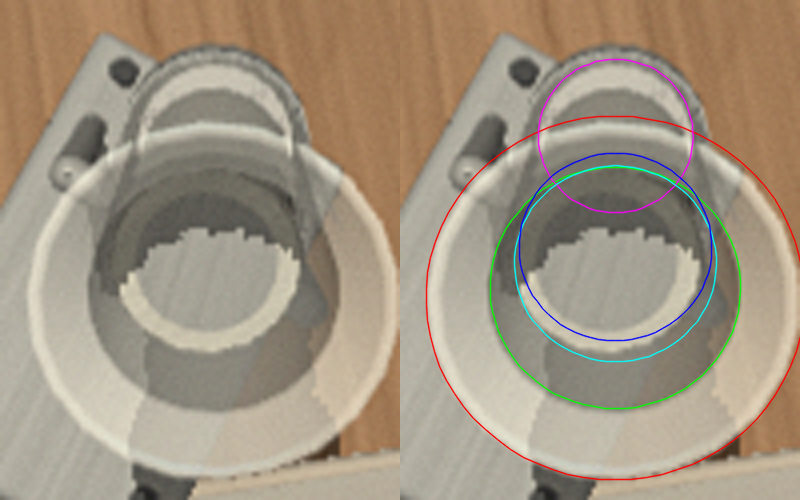

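The capsule slid in and rests on the stuck one, with its top about 150 mm from the floor. That puts its underside near 90 mm, under the 125 mm limit. On to the pusher.

Run:
```python
from h import *; from cell import manip, cams; import pickle
manip.set_gripper(.085)
manip.move_pose([.451,-.165,.32],down(0))
st=manip.state(); c=cams.capture("wrist"); pickle.dump((c,st),open("w6.pkl","wb"))
manip.move_linear([.451,-.145,.27])
st2=manip.state(); c2=cams.capture("wrist"); pickle.dump((c2,st2),open("w7.pkl","wb"))
o=[]
for q,s in((c,st),(c2,st2)):
    p=proj(q,[.451,-.1258,.19],s)[0];print(p);u,v=np.int32(p);x0,y0=u-60,v-60;print(x0,y0)
    o.append(cv2.resize(q["image"][y0:y0+130,x0:x0+120],None,fx=3.2,fy=3.2,interpolation=cv2.INTER_CUBIC))
cv2.imwrite("pics/pu.png",np.hstack(o));print(st2["clock"])
```

```text
[322.06901868 184.47427094]
262 124
[322.1289888  225.19900335]
262 165
14.2417
```

View pics/pu.png

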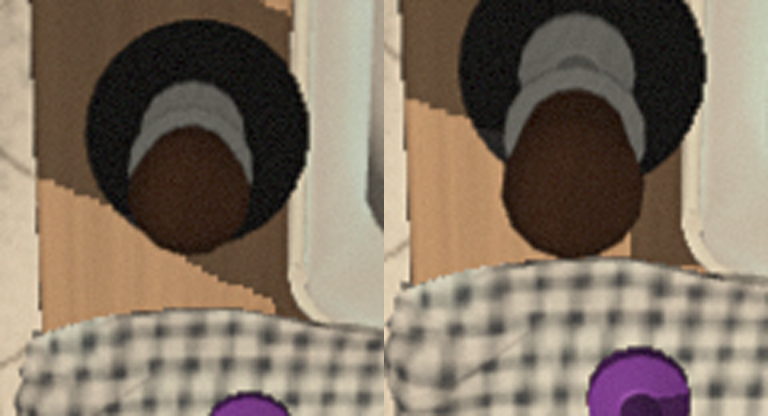

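The crop confirms the target: a brown wooden handle with its top at (321,184), on the black rest. The purple one is separate, on the cloth.

Run:
```python
from h import *; from cell import manip; import pickle
c,st=pickle.load(open("w6.pkl","rb"));c2,st2=pickle.load(open("w7.pkl","rb"))
print(tri([(c,(321.1,183.9),st),(c2,(321.1,223.4),st2)]))
for h in(.18,.19):print(on_plane(c,[(321.1,183.9)],h,st),on_plane(c2,[(321.1,223.4)],h,st2))
rr=on_plane(c,[(323.2,165.1)],.005,st);print("rest",rr)
# foot: left/right extents view1 ->x
print("foot top edge",on_plane(c,[(321.7,149.1)],.018,st), on_plane(c2,[(322.2,168.6)],.018,st2))
print("collar top edge v1,v2",on_plane(c2,[(321.7,165+66/3.2-.5)],.128,st2),on_plane(c,[(321.7,124+112/3.2-.5)],.128,st))
```

```text
(array([ 0.4502576 , -0.12628744,  0.18330001]), [0.0454547256254364, 0.053477039202183864])
[[ 0.45020619 -0.1267446   0.18      ]] [[ 0.45027631 -0.12712234  0.18      ]]
[[ 0.45025334 -0.12535889  0.19      ]] [[ 0.45032826 -0.12459271  0.19      ]]
rest [[ 0.45203548 -0.1271241   0.005     ]]
foot top edge [[ 0.4501562  -0.10672678  0.018     ]] [[ 0.45059951 -0.1060455   0.018     ]]
collar top edge v1,v2 [[ 0.45046758 -0.10852463  0.128     ]] [[ 0.45050704 -0.11041698  0.128     ]]
```

Run:
```python
from h import *; from cell import manip,cams; import pickle
p=np.array([.4503,-.1268])
manip.move_linear([*p,.22]); manip.move_linear([*p,.132],rate=.08)
s=manip.state();print(s["contact_force"],s["tool_pos"])
manip.set_gripper(.02,55)
s=manip.state();print(s["gripper_width"],s["contact_force"],s["tool_pos"],s["clock"])
manip.move_linear([*p,.15],rate=.08)
manip.move_linear([*p,.36],rate=.2)
zt=tubeax(AZ)
manip.move_pose(MOUTH+zt*.185,tilt(AZ,-np.pi/6))
s=manip.state();print(s["gripper_width"],s["contact_force"],s["clock"])
c=cams.capture("wrist");pickle.dump((c,s),open("w8.pkl","wb"));cv2.imwrite("pics/w8.png",cv2.resize(c["image"][120:400,180:460],None,fx=2,fy=2))
c=cams.capture("side");cv2.imwrite("pics/s8.png",cv2.resize(c["image"][90:270,250:390],None,fx=3.5,fy=3.3));pickle.dump(c,open("s8.pkl","wb"))
```

```text
[ 0.40980233 -0.17185367  0.11091087] [ 0.45086803 -0.12699316  0.13266045]
0.02804051981501422 [-1.28070341 -0.12598881  1.11243987] [ 0.44999571 -0.12678401  0.13194813] 16.9583
0.02778621134858814 [ 0.2225411  -0.82748678 -1.77115395] 19.8667
```

View pics/w8.png

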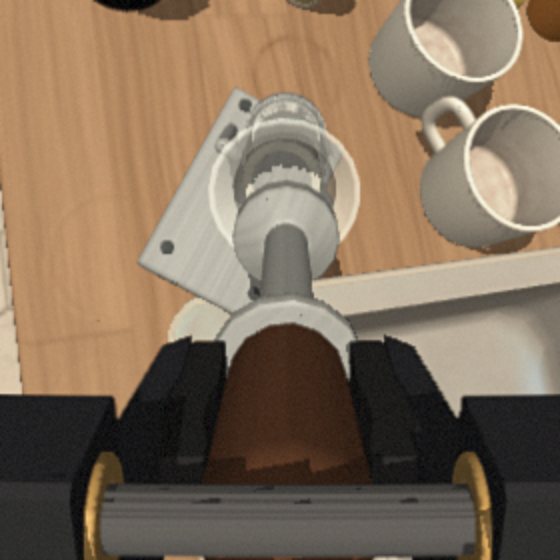

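View pics/s8.png

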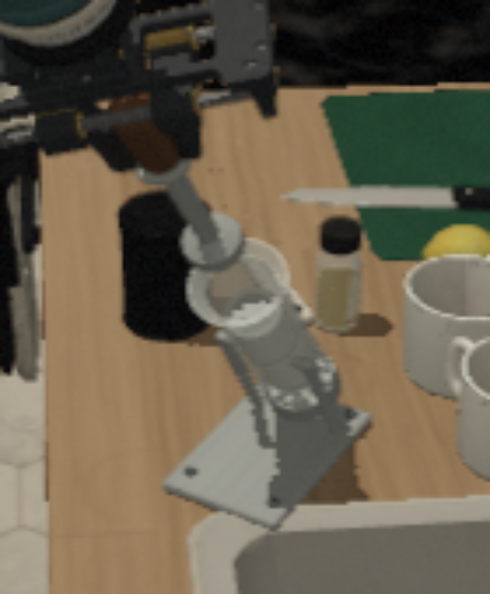

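Run:
```python
from h import *; import pickle
c,s=pickle.load(open("w8.pkl","rb"));Rt=R.from_rotvec(s["tcp_rot"]).as_matrix();T=np.array(s["tool_pos"])
im=cv2.resize(c["image"][170:330,260:400],None,fx=3.7,fy=3.7,interpolation=cv2.INTER_CUBIC)
a=np.linspace(0,2*np.pi,73)
for L,r,col in[(.127,.0205,(0,0,255)),(.114,.0205,(0,255,0)),(.004,.0185,(255,0,0))]:
    P=T+(np.c_[np.full(73,L),r*np.cos(a),r*np.sin(a)])@Rt.T
    cv2.polylines(im,[np.int32((proj(c,P,s)-[260,170]+.5)*3.7)],True,col,1,cv2.LINE_AA)
cv2.imwrite("pics/ov8.png",im)
```

```text
(no output)
```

View pics/ov8.png

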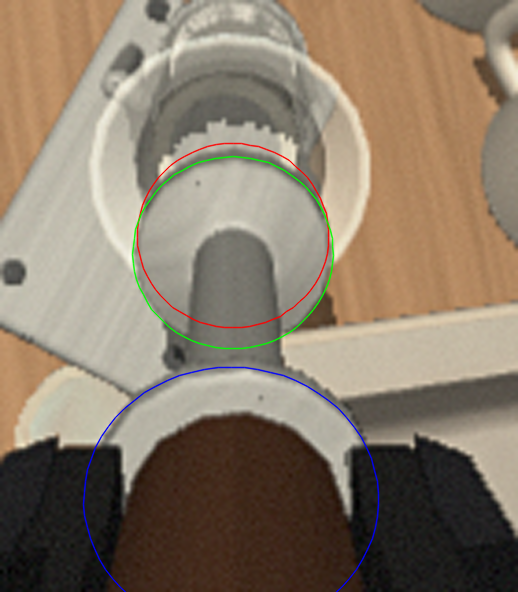

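```bash
cat > push.py <<'E'
from h import *; from cell import manip,cams
zt=tubeax(AZ); f0=np.array(manip.state()["contact_force"])
hs=[.15,.125,.11,.10,.092]+[.088-.004*i for i in range(8)]+[.056-.0015*i for i in range(12)]
for h in hs:
    manip.move_linear(MOUTH+zt*h,rate=.05)
    s=manip.state();f=np.array(s["contact_force"])-f0;ax=f@zt;lat=np.linalg.norm(f-ax*zt)
    print(round(h,4),"ax %.1f lat %.1f"%(ax,lat),"h_act %.4f"%((np.array(s["tool_pos"])-MOUTH)@zt),"w %.4f"%s["gripper_width"],round(s["clock"],1))
    if h>.095 and (ax>5 or lat>6): print("early contact");break
    if lat>15 or ax>16.5: break
E
python3 push.py
```

```text
0.15 ax 0.6 lat 0.6 h_act 0.1501 w 0.0277 20.8
0.125 ax 0.2 lat 1.3 h_act 0.1247 w 0.0279 21.5
0.11 ax 0.0 lat 1.2 h_act 0.1095 w 0.0280 21.9
0.1 ax -0.3 lat 1.0 h_act 0.0995 w 0.0277 22.3
0.092 ax 0.6 lat 1.7 h_act 0.0915 w 0.0273 22.6
0.088 ax -0.3 lat 0.7 h_act 0.0877 w 0.0278 22.8
0.084 ax 0.6 lat 0.8 h_act 0.0837 w 0.0279 23.1
0.08 ax 0.7 lat 0.5 h_act 0.0800 w 0.0282 23.3
0.076 ax 3.1 lat 0.6 h_act 0.0761 w 0.0276 23.6
0.072 ax 3.0 lat 1.9 h_act 0.0718 w 0.0276 23.8
0.068 ax 2.5 lat 1.9 h_act 0.0677 w 0.0278 24.1
0.064 ax 2.3 lat 1.6 h_act 0.0636 w 0.0278 24.3
0.06 ax 1.5 lat 2.0 h_act 0.0596 w 0.0279 24.6
0.056 ax 1.7 lat 0.1 h_act 0.0555 w 0.0280 24.8
0.0545 ax 2.7 lat 0.7 h_act 0.0543 w 0.0277 25.1
0.053 ax 5.1 lat 1.5 h_act 0.0529 w 0.0276 25.3
0.0515 ax 11.6 lat 1.4 h_act 0.0524 w 0.0278 25.6
0.05 ax 21.7 lat 2.7 h_act 0.0522 w 0.0279 25.8
```

Bottomed out at h = 52 mm, which is the predicted depth for both capsules (foot 120 mm from the floor). I'll hold at about 15 N and then withdraw.

Run:
```python
from h import *; from cell import manip,cams; import pickle
zt=tubeax(AZ)
f0=np.array([ 0.22,-.83,-1.77])
for h in (.0508,.0508):
    manip.move_linear(MOUTH+zt*h,rate=.03); manip.dwell(.4)
    s=manip.state();print("ax",(np.array(s["contact_force"])-f0)@zt,s["clock"])
manip.move_linear(MOUTH+zt*.09,rate=.06)
s=manip.state();print(s["contact_force"])
manip.move_linear(MOUTH+zt*.185,rate=.15)
s=manip.state();print(s["contact_force"],s["clock"])
c=cams.capture("wrist");pickle.dump((c,s),open("w9.pkl","wb"))
from ov import overlay
Rt=R.from_rotvec(s["tcp_rot"]).as_matrix();T=np.array(s["tool_pos"])
im=cv2.resize(c["image"][170:330,260:400],None,fx=3.7,fy=3.7,interpolation=cv2.INTER_CUBIC)
cv2.imwrite("pics/w9.png",im)
c=cams.capture("side");pickle.dump(c,open("s9.pkl","wb"))
overlay(c,None,(290,150,370,240),5,"pics/s9.png",M=MOUTH,extra=[(60,21.5,(255,0,0)),(120,21.5,(255,255,0))])
```

```text
ax 15.514399015203914 26.475
ax 15.14828748209353 27.125
[ 0.45078742 -0.41475875 -2.12949975]
[ 0.5228211   0.01380821 -2.60287445] 28.7083
```

View pics/w9.png

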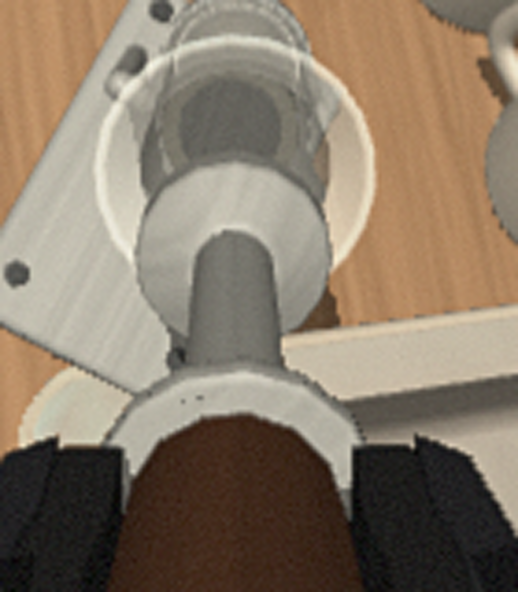

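View pics/s9.png

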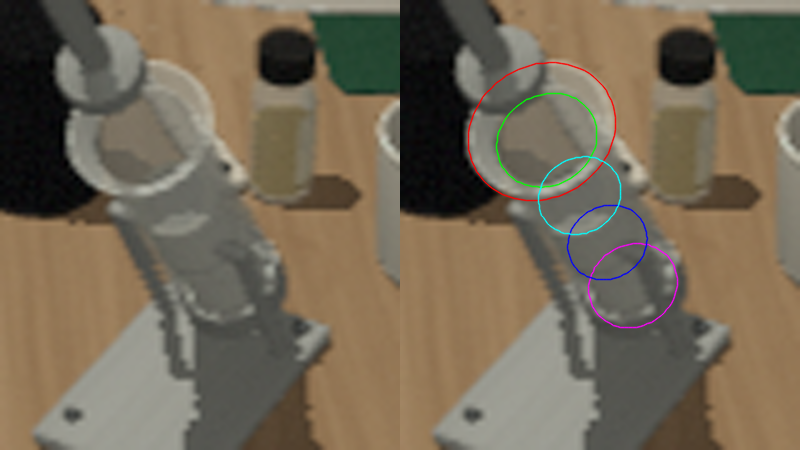

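Run:
```python
from h import *; from cell import manip,cams; import pickle
p=np.array([.4510,-.1272])
manip.move_pose([*p,.36],down(0))
manip.move_linear([*p,.16],rate=.15); manip.dwell(.2)
s=manip.state();print(s["contact_force"],s["clock"]);f0=s["contact_force"][2]
c=cams.capture("side");cv2.imwrite("pics/s10.png",cv2.resize(c["image"][270:420,240:360],None,fx=3.7,fy=3.7))
for z in (.140,.136,.1345,.1335,.1325,.1315,.1305,.1295):
    manip.move_linear([*p,z],rate=.04); manip.dwell(.1)
    s=manip.state();f=s["contact_force"][2]-f0;print(z,round(f,2))
    if f>3: break
print(s["tool_pos"],s["clock"])
```

```text
[ 0.1910189  -0.02810037 -2.09388757] 31.825
0.14 0.11
0.136 -0.03
0.1345 0.4
0.1335 0.39
0.1325 1.04
0.1315 4.39
[ 0.45132487 -0.12735323  0.13191141] 34.375
```

View pics/s10.png

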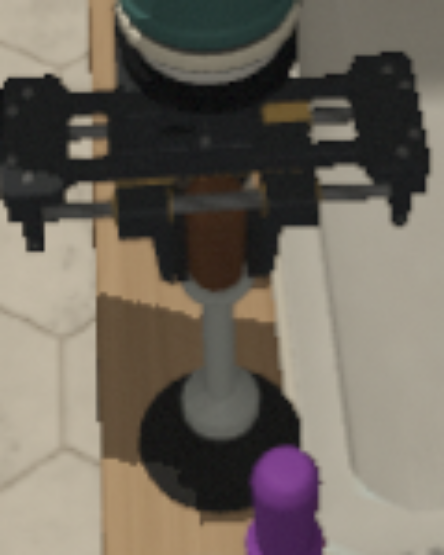

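The pusher is seated on the rest: contact came at z ≈ 0.132, the same as when I picked it up. I'll release, rise and check.

Run:
```python
from h import *; from cell import manip,cams; import pickle
p=np.array(manip.state()["tool_pos"])
manip.move_linear([.4510,-.1272,.132],rate=.02)
manip.set_gripper(.08); manip.dwell(.2)
manip.move_linear([.4510,-.1272,.22],rate=.08)
manip.move_linear([.4510,-.1272,.34],rate=.2)
manip.move_pose([.40,.16,.38],down(0))
s=manip.state();print(s["clock"],s["contact_force"])
o={n:cams.capture(n) for n in("side","top")};pickle.dump(o,open("d2.pkl","wb"))
a=cv2.resize(o["side"]["image"][255:415,250:350],(375,600));b=cv2.resize(o["top"]["image"][235:300,360:470],(425,251))
im=np.zeros((600,800,3),np.uint8);im[:,:375]=a;im[:251,375:]=b
b=cv2.resize(o["side"]["image"][150:235,290:370],(310,330));im[265:595,400:710]=b
cv2.imwrite("pics/fin.png",im);cv2.imwrite("pics/side_fin.png",o["side"]["image"])
```

```text
38.8417 [-0.25657187 -0.72371824  1.20000028]
```

View pics/fin.png

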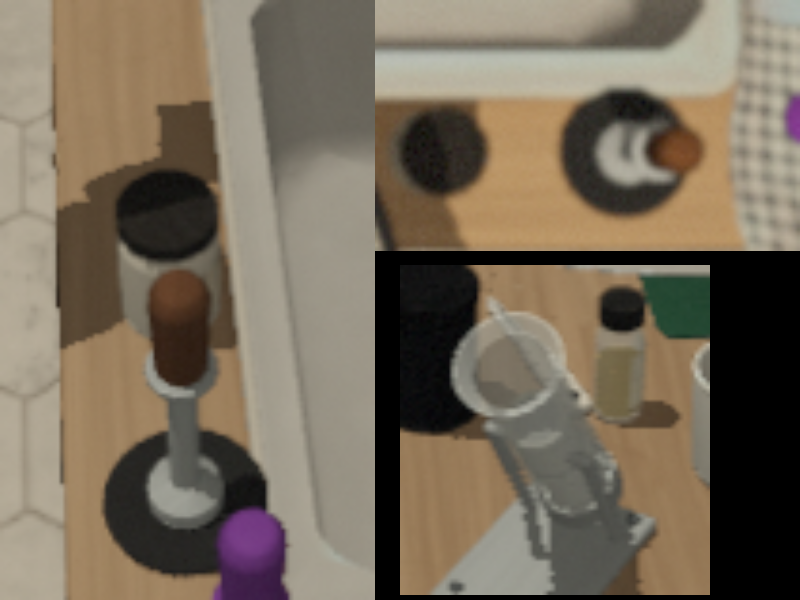

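View pics/side_fin.png

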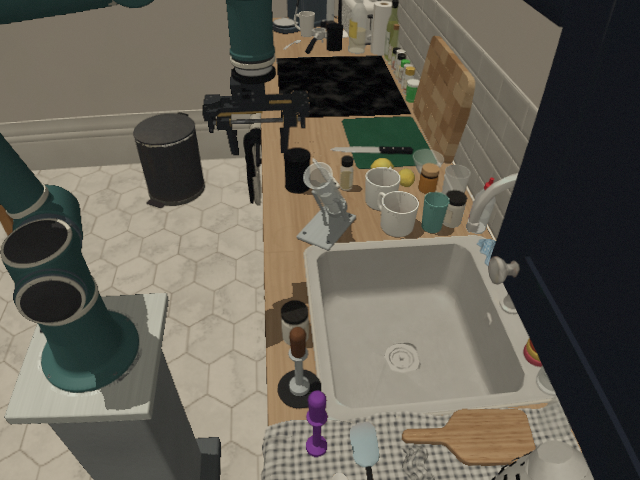

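The pusher stands upright near the centre of the rest, the jar and tin are upright, and both capsules are down in the tube.

```bash
python3 -c "
from cell import order; print(order.close_job())"
```

```text
the job is handed in; nothing more can be done
None
```

I loaded the loose capsule into the tube and packed both capsules down with the pusher. The pusher is back upright on its rest, and the job was handed in at about 39 s of the 67 s allowed. `close_job()` reports no verdict, so my own checks are all I can offer.

- **Loading:** the capsule went in with its axis in line with the tube. Before packing, the wrist picture showed its top about 150 mm from the floor, so its underside was near 90 mm.
- **Packing:** the pusher met a hard stop with its foot about 120 mm from the tube floor, which is the depth for both capsules bottomed out. The force peaked at 22 N, briefly above the 15 N asked for. I then held about 15 N for a little over 0.8 s.
- **Lower than expected:** while the stuck capsule was sliding I read only 2–3 N between steps, not the roughly 7 N given.
- **Pusher and bystanders:** in the last side and top pictures the pusher stands upright near the centre of the rest. The jar and tin are upright too, and the gripper is clear of everything.
- **Measurement disagreement:** the top camera placed the tube's mouth 2–3 mm away from where the wrist camera did. I used the wrist camera's value, and the side forces while pushing stayed under 3 N.

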